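# Fetch the long screwdriver out of a short-opening drawer

### The job

Pull the top drawer of the small steel drawer unit out to its stop by its handle. The long screwdriver in it is longer than the gap that opens, so raise its handle end over the drawer front and draw it out slantwise from under the top of the unit; leave the wrench lying in the drawer. Finish while still holding the screwdriver in the air, all of it, blade tip included, plainly higher than the top of the drawer unit and touching nothing but the gripper.

Things in the scene. Friction and masses are not known exactly. Their poses are not given: they have to be found in the camera images.
- drawer_unit: Grey sheet-steel drawer unit, fixed on the bench, 216 deep x 172 wide x 140 mm high, two drawers one above the other. Origin: centre of its underside; x from front to back (drawers open toward -x), y left, z up. Its carcass begins at x = -0.108. A tape roll and a hex key (up to 25 mm high) lie on the rear half of its top.
- unit_lip (a point): Middle of the lower edge of the folded lip over the top drawer, at the unit's front (x = -0.108), 127 mm above the bench. What comes out from under the unit's top passes below this lip, 47 mm above the drawer floor.
- top_drawer (a joint): Travel of the top drawer in m: 0 shut, growing toward the unit's -x, 0.105 at its stop. 1.5 N friction; stays where it is left. Inside 150 mm wide, 202 mm long; floor 80 mm, side walls 120 mm, front 131 mm above the bench. The front is 12 mm thick, its inner face at unit x = -0.109 - travel. At the stop the gap between front and lip is 106 mm long.
- drawer_handle (a point): Middle of the top drawer's bow handle: round steel bar of 10 mm diameter along the unit's y, straight for 90 mm, 36 mm in front of the drawer front (31 mm free behind it), 109 mm above the bench. Moves with the drawer. The lower drawer has the same handle 61 mm below; it is locked.
- drawer_front_rim (a point): Middle of the upper edge of the top drawer's front, 131 mm above the bench. Moves with the drawer.
- screwdriver: Long screwdriver, 191 mm, 55 to 105 g, lying lengthwise on the drawer floor, left or right in it, handle to the front. +y points along it from blade to handle, z up; its axis runs at z = 0.013. Handle 26 mm thick with flats, y = 0 to 0.0955, holds the centre of mass; round blade 5 mm thick, y = 0 to -0.0955, hangs free 10 mm above the floor.
- driver_butt (a point): Centre of the end face of the screwdriver's handle.
- driver_tip (a point): Tip of the screwdriver's blade, 191 mm from driver_butt.
- wrench: Steel combination wrench, 134 x 24 x 7 mm, lying lengthwise in the other half of the drawer, about 60 mm beside the screwdriver's axis; it stays there. Origin: centre of its underside.

How it is judged:
On the way, in this order (a step that is already met when the one before it is completed fails the run):
1. the top drawer has been pulled out to its stop (at least 95 of its 105 mm) (value of joint top_drawer above 0.095 m), for 0.2 s.
2. the screwdriver slants through the gap: handle end above the drawer front, blade tip still back inside the unit (height (world z) of driver_butt above 0.131 m and x of driver_tip in the frame of drawer_unit above -0.108 m and height (world z) of driver_tip below 0.127 m), for 0.1 s.
At the end, for the whole second after the job is handed in: The fingers hold the screwdriver still (over 2 N, under 30 mm/s), both its ends more than 155 mm above the bench (15 mm over the unit's top), not touching the drawer unit or its drawers; the wrench lies in the drawer (origin 70 to 110 mm above the bench, within 200 mm of the unit's centre) (height (world z) of each of driver_tip, driver_butt above 0.155 m and contact force between screwdriver and the fingers above 2 N and contact force between screwdriver and drawer_unit below 0.05 N and linear speed of screwdriver below 0.03 m/s and height (world z) of wrench between 0.07 and 0.11 m and horizontal distance between wrench and drawer_unit below 0.2 m); the arm keeps its last pose, push and grip.
It fails at once if the wrench is lifted out of the drawer (height (world z) of wrench above 0.14 m).
It also fails if it takes over 46 s, if anything falls off the work surface, if the arm or the gripper's body presses on something with over 40 N, if the wrist force passes 120 N, or if a joint passes its speed limit or range.

### The arm

A 6-joint arm with a two-finger parallel gripper is mounted at the origin on a cart in front of the work surface, level with it; the furniture and walls round the work are solid. World frame = base frame: x ahead of the robot, y to its left, z up, the work surface at z = 0. Lengths are in m, angles in rad, forces in N, time in s.
With the tool pointing down it reaches from about 0.25 to 0.725 m from the base axis. Payload 4 kg.
Tool frame: the origin (TCP) lies at the very end of the fingers, on their centre line; the grasp point (between the pads) lies 19 mm behind it; z points along the fingers, y is the line along which they close (so a half turn about z gives the same grasp; the last joint's range is limited). The gripper opens to 85 mm and grips with 20 to 120 N. Pads are 22 mm wide; open, the fingers measure 114 mm over their backs; the gripper's body (76 mm by 85 mm) begins 54 mm behind the grasp point. The pads swing forward as they close: fully open they stand 13 mm farther back than shut.
Start: joints at [-1.168, 0.241, 0.005, 1.335, 0, 1.571], TCP at [0.196, -0.46, 0.231] pointing down, gripper open.
Joint ranges: [-2.72, 2.72], [-1.05, 1.87], [-1.09, 1.28], [-1.99, 2.15], [-1.42, 1.44], [-3.14, 3.14]. Speed limits (rad/s): [2.79, 2.79, 3.14, 3.14, 3.14, 3.14].

### API

Orientations are given as a unit quaternion [x, y, z, w].
In Python, from workcell import telemetry, vision, workorder gives the robot as it stands.
- The arm moves only by the shell command python3 -m inch 'ROWS'. ROWS is JSON, a list of rows, each a list of 3 entries, a list of its own where there are three numbers: the turn, a rotation vector about the tool's x, y, z scaled (see below), then the shift along the tool's x, y, z scaled (see below), then the closure, from -1 (fully open) to 1 (shut). A call has 1 to 10 rows; each row shifts and turns the commanded pose from where the row before left it, along the tool's axes as they then stand; what a row does not reach is not made up. The controller multiplies each number of a shift by 0.3 m and each number of a turn by 360 degrees. A row lasts 1/12 s, in which the tool goes at most 41.7 mm and 7.16 degrees, less where a joint would pass 70% of its speed; a pose out of reach is approached as far as the arm can. A call with a number of a shift or a turn outside -1 to 1 is refused whole. A call with a gripper value outside its range is refused whole. The fingers move at their own pace and stop on an object; the grip force is fixed at half the most. Time passes only in rows, so rows that do not move let the fingers close. It gives the time, the measured TCP pose, the force, the opening and the grip force at its end, in the units of the state.
- telemetry.get_obs(): the state, without advancing time (a new reading comes with each control period).
- vision.camera(name): name is "side" or "top"; returns a dict with "img" (480x640x3 uint8, red, green, blue), "fov_y" (degrees; the focal length in pixels is half the picture's height over the tangent of half this angle, whatever the lens; pixels are square), "cx", "cy" (the principal point, pixels), "pose" (4x4, takes a point from camera to world coordinates). Camera axes: x right, y up, looking along -z (the intrinsics and any distortion apply to the point x, -y, -z); pixel columns grow to the right and rows downward; lengths in m; the calibration is good to about 2 mm. A picture is of the moment at which its call begins. There is no depth.
- workorder.job_done(): hands the job in; it is judged then, once.
The state is a dict: "clock": time; "joint_pos": joint angles; "joint_vel": joint speeds; "tau": joint torques, N m; "eef_pos": TCP position; "tool_rot": TCP orientation; "ft_force": force on the tool from outside, world axes, zero at the start; "ft_torque": the same for the moment, N m; "grip_width": finger opening in m; "grasp_force": force on a finger pad.
Only numpy, scipy, OpenCV 4.12 (cv2) and the standard library are available. Lean on these libraries where they do the work, as an engineer would, in place of code of your own. Each camera call takes 0.05 s, during which the arm holds its last target. There are 200 camera calls.

## Working session

There is one attempt and no reset: what is moved stays moved. The work goes in short steps, Python scripts to look and compute and a shell command to move; the robot and the scene stay as the last step left them, time stands still between calls to the robot, and variables do not carry over. Pictures are saved under pics/ and viewed, at most 10 in all, crops included, and the job is handed in when it is done.

```bash
mkdir -p pics; ls; python3 - <<'E'
from workcell import telemetry, vision
import cv2
print(telemetry.get_obs())
for n in("top","side"):
    c=vision.camera(n); cv2.imwrite(f"pics/{n}0.png",c["img"][:,:,::-1]); print(n,{k:v for k,v in c.items() if k!="img"})
E
```

```text
pics
{'clock': 0.0, 'joint_pos': array([-1.16800972e+00,  2.41415727e-01,  3.73785218e-03,  1.33521388e+00,
        3.18227125e-05,  1.57077227e+00]), 'joint_vel': array([-1.34929615e-04,  7.63942505e-04,  2.06412027e-05, -1.53102879e-03,
        3.35609288e-04, -2.55438085e-03]), 'tau': array([ 7.76320644e-05, -3.72317219e+01,  2.52408117e+01,  1.70350971e-02,
        4.91006097e-05,  7.88007611e-06]), 'eef_pos': array([ 0.19575311, -0.45940145,  0.2304168 ]), 'tool_rot': array([ 9.79785879e-01,  2.00046329e-01, -1.93977344e-04, -1.02972541e-03]), 'ft_force': array([-0.19530561, -0.2209104 ,  0.29589166]), 'ft_torque': array([ 0.02888193, -0.01947118,  0.02958656]), 'grasp_force': 0.0, 'grip_width': 0.08542870290141806}
top {'fov_y': 52.13824415300957, 'cx': 312.7221553258583, 'cy': 237.88446256958215, 'pose': array([[-0.46817933,  0.67421082, -0.57118113,  0.16333149],
       [-0.88356277, -0.36536819,  0.29295548, -0.03027361],
       [-0.01117766,  0.64183009,  0.76676542,  0.7572275 ],
       [ 0.        ,  0.        ,  0.        ,  1.        ]])}
side {'fov_y': 47.612386606708256, 'cx': 322.12426518966635, 'cy': 237.46308112843124, 'pose': array([[-8.00832832e-01, -3.41018211e-01,  4.92314285e-01,
         1.06148871e+00],
       [ 5.98887896e-01, -4.56353884e-01,  6.58083901e-01,
         2.82559180e-01],
       [ 2.50941862e-04,  8.21856260e-01,  5.69694852e-01,
         5.71651901e-01],
       [ 0.00000000e+00,  0.00000000e+00,  0.00000000e+00,
         1.00000000e+00]])}
```

View pics/top0.png

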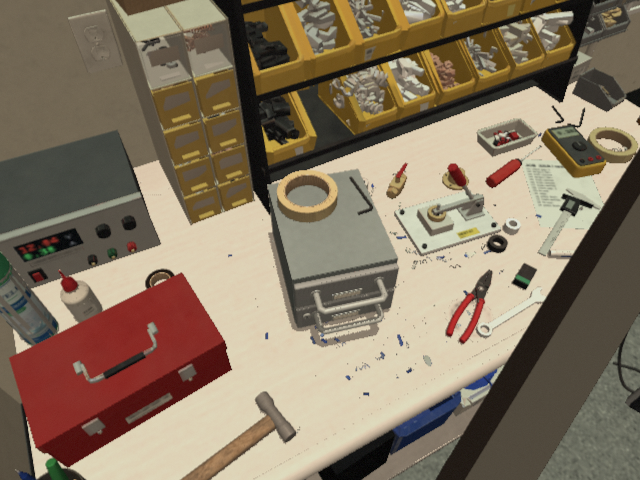

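View pics/side0.png

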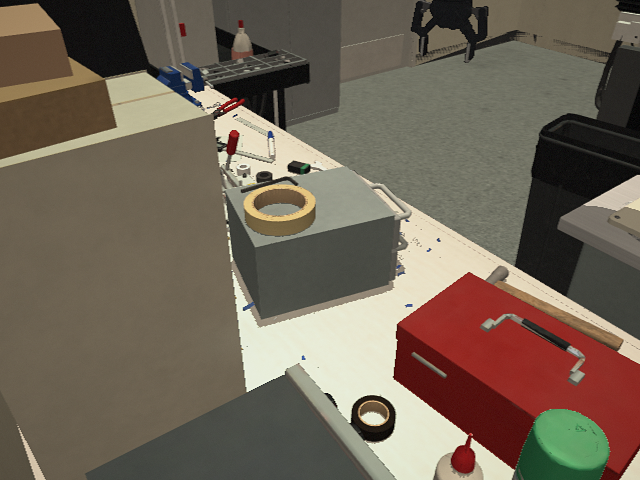

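The top view shows the unit with its top face around (270–397, 170–280) and the handle bar near (315–385, 285–310). The side view shows the unit from behind: its top spans about (228–395, 170–240) and the handle is at (375–410, 185–215). I'll enlarge both.

```bash
python3 - <<'E'
import cv2
a=cv2.imread("pics/top0.png")[160:350,250:420]; b=cv2.imread("pics/side0.png")[150:340,210:420]
a=cv2.resize(a,None,fx=3,fy=3,interpolation=cv2.INTER_CUBIC);b=cv2.resize(b,None,fx=3,fy=3,interpolation=cv2.INTER_CUBIC)
cv2.imwrite("pics/top0c.png",a);cv2.imwrite("pics/side0c.png",b)
E
```

```text
(no output)
```

View pics/top0c.png

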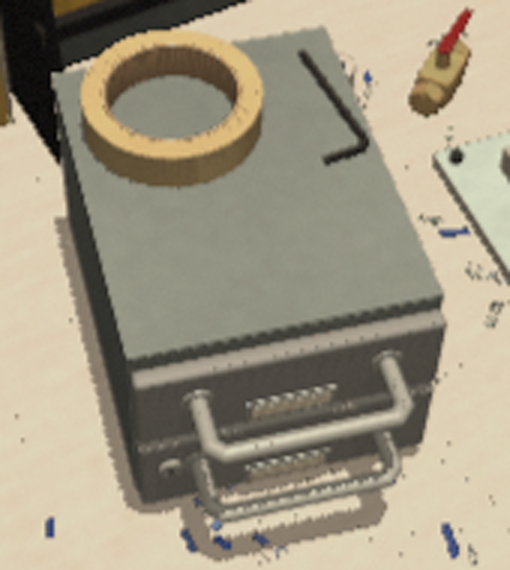

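View pics/side0c.png

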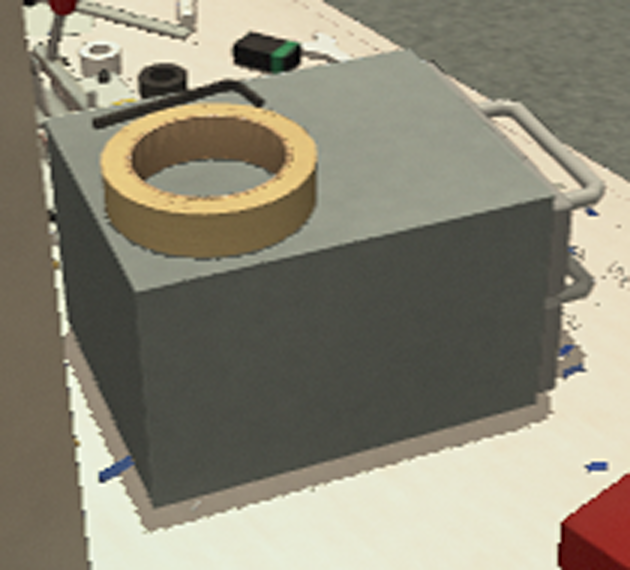

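The top crop gives the top-face corners at BL (268,185), BR (358,169), FL (293,280) and FR (397,259), with the handle bar from (323,311) to (385,297). The side crop gives the corners at BL (255,247), FL (394,216), FR (343,167) and BR (226,191), with bottom corners at (262,319) and (392,284). I'll fit the unit's pose to these.

```bash
cat >h.py <<'E'
import numpy as np, cv2
from scipy.optimize import least_squares
from scipy.spatial.transform import Rotation as R
CAM={"top":(52.13824415300957,312.722,237.884,np.array([[-0.46817933,0.67421082,-0.57118113,0.16333149],[-0.88356277,-0.36536819,0.29295548,-0.03027361],[-0.01117766,0.64183009,0.76676542,0.7572275]])),
"side":(47.612386606708256,322.124,237.463,np.array([[-8.00832832e-01,-3.41018211e-01,4.92314285e-01,1.06148871],[5.98887896e-01,-4.56353884e-01,6.58083901e-01,2.82559180e-01],[2.50941862e-04,8.21856260e-01,5.69694852e-01,5.71651901e-01]]))}
def proj(n,P,k=0):
    f,cx,cy,M=CAM[n]; f=240/np.tan(np.radians(f)/2)
    p=(np.atleast_2d(P)-M[:,3])@M[:,:3]
    u,v=p[:,0]/-p[:,2],-p[:,1]/-p[:,2]; s=1+k*(u*u+v*v)
    return np.c_[cx+f*u*s,cy+f*v*s]
def unit2world(q,P):
    c,s=np.cos(q[2]),np.sin(q[2]); P=np.atleast_2d(P).astype(float)
    return np.c_[q[0]+c*P[:,0]-s*P[:,1],q[1]+s*P[:,0]+c*P[:,1],P[:,2]]
E
cat >fit.py <<'E'
from h import *
a,b,h=.108,.086,.14
Pt=[[a,b,h],[a,-b,h],[-a,b,h],[-a,-b,h],[-.157,.045,.109],[-.157,-.045,.109]]
It=np.array([[268.3,185],[358.3,169.3],[292.7,280],[397,259],[322.7,310.7],[385,297.3]])
Ps=[[a,b,h],[-a,b,h],[-a,-b,h],[a,-b,h],[a,b,0],[-a,b,0]]
Is=np.array([[255,247.3],[394,216],[343.3,166.7],[226,190.7],[261.7,319],[391.7,284]])
def r(q,st=True,ss=True):
    return np.r_[(proj("top",unit2world(q,Pt),q[3])-It).ravel()*st,(proj("side",unit2world(q,Ps),q[4])-Is).ravel()*ss]
for st,ss in((1,1),(1,0),(0,1)):
    s=least_squares(r,[.5,-.1,-.3,0,0],args=(st,ss),loss="soft_l1"); print(s.x.round(4)); 
    if st and ss: print(r(s.x).reshape(-1,2).round(1)); print(unit2world(s.x,[-.157,0,.109]))
E
python3 fit.py
```

```text
[ 0.6487 -0.3102 -0.251  -0.3907 -0.6838]
[[-0.5 -0.6]
 [-0.2 -0.4]
 [-0.3 -1.2]
 [ 0.4 -1.8]
 [ 3.2 -0.5]
 [-4.   0.7]
 [ 0.5 -0.9]
 [-0.  -1.6]
 [ 3.1 -0.9]
 [ 0.7 -0.8]
 [ 1.2  0.8]
 [-4.4  2. ]]
[[ 0.49662006 -0.27118591  0.109     ]]
[ 0.6472 -0.3098 -0.2529 -0.4687  0.    ]
[ 0.6506 -0.3103 -0.2429  0.     -0.837 ]
```

The fit agrees from both cameras: unit at (0.649, -0.310), yaw about -0.251 rad, handle at about (0.497, -0.271). First I'll turn the tool so the fingers close along the unit's x, partly closed.

```bash
cat >go.py <<'E'
# usage: go.py ux uy z yaw_tool pitch : needed turn/shift (tool units) to bring TCP there, target tool frame from unit frame
import sys; from h import *
from workcell import telemetry
Q=[.6487,-.3102,-.251]
o=telemetry.get_obs(); Rn=R.from_quat(o["tool_rot"]); p=o["eef_pos"]
i=(R.from_euler("z",-Q[2])).apply(p-[Q[0],Q[1],0])
print("t",round(o["clock"],2),"tcp unit",i.round(4),"w",round(o["grip_width"],4),"gf",o["grasp_force"],"F",o["ft_force"].round(1),"j",o["joint_pos"].round(2))
print("toolx,z in unit",(R.from_euler("z",-Q[2])*Rn).as_matrix()[:,[0,2]].T.round(3).tolist())
if len(sys.argv)>3:
    ux,uy,z,phi,al=map(float,sys.argv[1:])   # phi: tool x angle from unit x (deg) ; al: pitch (deg) about unit y, + leans the tool's back toward unit +x
    Rt=R.from_euler("z",Q[2])*R.from_euler("y",al,degrees=True)*R.from_euler("z",phi,degrees=True)*R.from_euler("x",180,degrees=True)
    print("turn deg",np.degrees((Rn.inv()*Rt).as_rotvec()).round(2),"units",((Rn.inv()*Rt).as_rotvec()/2/np.pi).round(4))
    d=unit2world(Q,[ux,uy,z])[0]-p; print("shift units now",(Rn.inv().apply(d)/.3).round(4)," after turn",(Rt.inv().apply(d)/.3).round(4))
E
python3 go.py -.157 0 .2 90 0; python3 -m inch '[[[0,0,-0.0182],[0,0,0],0.3],[[0,0,-0.0182],[0,0,0],0.3],[[0,0,-0.0182],[0,0,0],0.3],[[0,0,-0.0182],[0,0,0],0.3],[[0,0,-0.0182],[0,0,0],0.3],[[0,0,-0.0182],[0,0,0],0.3],[[0,0,-0.0182],[0,0,0],0.3],[[0,0,-0.0182],[0,0,0],0.3],[[0,0,0],[0,0,0],0.3]]'; python3 go.py -.157 0 .2 90 0
```

```text
t 0.1 tcp unit [-0.4017 -0.2571  0.2305] w 0.0856 gf 0.0 F [ 0.3 -0.3 -0.3] j [-1.17  0.24  0.    1.34 -0.    1.57]
toolx,z in unit [[0.794, 0.608, -0.0], [-0.001, 0.001, -1.0]]
turn deg [-1.000e-01 -5.000e-02 -5.254e+01] units [-3.000e-04 -1.000e-04 -1.459e-01]
shift units now [ 1.1686 -0.1841  0.102 ]  after turn [0.857  0.8155 0.1017]
clock: 0.85
eef_pos: [0.1959, -0.4597, 0.2308]
tool_rot: [0.79, 0.613, 0.0, -0.001]
ft_force: [-0.2, -0.9, 0.2]
grip_width: 0.0298
grasp_force: 0.0
t 0.85 tcp unit [-0.4015 -0.2573  0.2308] w 0.0298 gf 0.0 F [-0.2 -0.9  0.2] j [-1.17  0.24  0.    1.34  0.    0.65]
toolx,z in unit [[0.0, 1.0, 0.001], [-0.001, 0.001, -1.0]]
turn deg [-0.04 -0.05 -0.02] units [-0.0001 -0.0001 -0.0001]
shift units now [0.8578 0.8148 0.1029]  after turn [0.8576 0.8151 0.1027]
```

```bash
python3 -m inch '[[[0,0,0],[0.0858,0.0815,0.0103],0.4],[[0,0,0],[0.0858,0.0815,0.0103],0.4],[[0,0,0],[0.0858,0.0815,0.0103],0.4],[[0,0,0],[0.0858,0.0815,0.0103],0.4],[[0,0,0],[0.0858,0.0815,0.0103],0.4],[[0,0,0],[0.0858,0.0815,0.0103],0.4],[[0,0,0],[0.0858,0.0815,0.0103],0.4],[[0,0,0],[0.0858,0.0815,0.0103],0.4],[[0,0,0],[0.0858,0.0815,0.0103],0.4],[[0,0,0],[0.0858,0.0815,0.0103],0.4]]'; python3 -m inch '[[[0,0,0],[0,0,0],0.4],[[0,0,0],[0,0,0],0.4],[[0,0,0],[0,0,0],0.4]]'; python3 go.py -.157 0 .2 90 0; python3 - <<'E'
from workcell import vision; import cv2, numpy as np
a=vision.camera("top")["img"][180:360,280:430,::-1]; b=vision.camera("side")["img"][90:270,320:450,::-1]
f=lambda x:cv2.resize(x,None,fx=2.8,fy=2.8,interpolation=cv2.INTER_CUBIC)
cv2.imwrite("pics/p1.png",np.hstack([f(a),f(b)]))
E
```

```text
clock: 1.68
eef_pos: [0.4983, -0.2707, 0.1999]
tool_rot: [0.792, 0.611, -0.0, -0.0]
ft_force: [-0.1, -1.5, 0.3]
grip_width: 0.0255
grasp_force: 0.0
clock: 1.93
eef_pos: [0.4967, -0.2718, 0.1999]
tool_rot: [0.791, 0.612, -0.001, -0.001]
ft_force: [0.2, -0.2, -0.6]
grip_width: 0.0257
grasp_force: 0.0
t 1.93 tcp unit [-0.1568 -0.0006  0.1999] w 0.0257 gf 0.0 F [ 0.2 -0.2 -0.6] j [-0.5   0.39  0.13  1.31 -0.    1.32]
toolx,z in unit [[0.003, 1.0, -0.0], [-0.002, -0.0, -1.0]]
turn deg [-0.09  0.   -0.18] units [-0.0003  0.     -0.0005]
shift units now [ 0.0019 -0.0008 -0.0005]  after turn [ 0.0019 -0.0008 -0.0005]
```

View pics/p1.png

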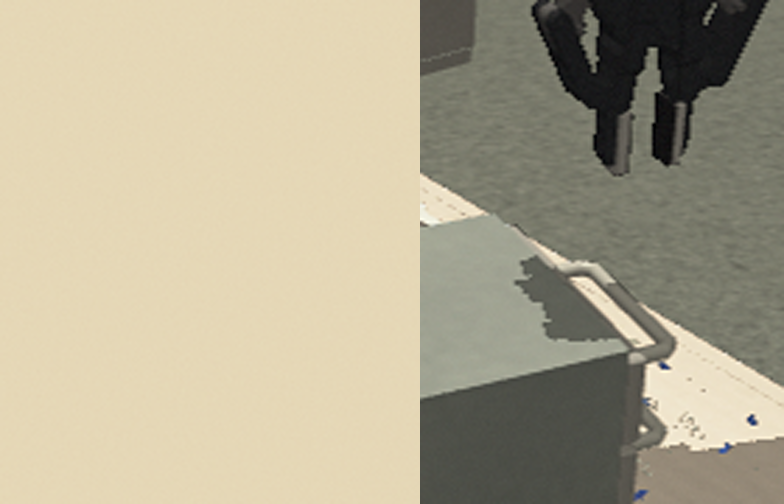

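The top view is blocked by the arm. The side view shows the fingertips at about (391,151) and (410,148), above the handle bar at about (383–404, 186–212). I'll check this against the projection.

```bash
python3 - <<'E'
from h import *
q=[.6487,-.3102,-.251]
for k in(-.68,-.8):print(proj("side",[[.4967,-.2718,.2],[.4967,-.2718,.205]],k).round(1), proj("side",unit2world(q,[[-.157,.05,.109],[-.157,0,.109],[-.157,-.05,.109],[-.157,0,.2]]),k).round(1))
E
```

```text
[[396.2 151.1]
 [396.4 148.4]] [[408.  213.6]
 [393.4 199. ]
 [379.8 185.5]
 [396.5 151.2]]
[[395.8 151.6]
 [395.9 148.9]] [[407.7 213.7]
 [393.2 199.1]
 [379.7 185.7]
 [396.1 151.7]]
```

```bash
python3 -m inch '[[[0,0,0],[0.002,0.006,0.06],0.4],[[0,0,0],[0,0,0.06],0.4],[[0,0,0],[0,0,0.06],0.4],[[0,0,0],[0,0,0.05],0.4],[[0,0,0],[0,0,0.04],0.4],[[0,0,0],[0,0,0.03],0.4],[[0,0,0],[0,0,0],0.4]]'; python3 -m inch '[[[0,0,0],[0,0,0.02],0.4],[[0,0,0],[0,0,0.02],0.4],[[0,0,0],[0,0,0.02],0.4],[[0,0,0],[0,0,0.01],0.4],[[0,0,0],[0,0,0],0.4],[[0,0,0],[0,0,0],0.4]]'; python3 - <<'E'
from workcell import vision; import cv2, numpy as np
b=vision.camera("side")["img"][130:270,330:450,::-1]
cv2.imwrite("pics/p2.png",cv2.resize(b,None,fx=4,fy=4,interpolation=cv2.INTER_CUBIC))
E
```

```text
clock: 2.62
eef_pos: [0.4969, -0.2722, 0.1086]
tool_rot: [0.791, 0.611, -0.001, -0.002]
ft_force: [-0.6, -0.9, -0.8]
grip_width: 0.0257
grasp_force: 0.0
clock: 3.12
eef_pos: [0.4989, -0.272, 0.0901]
tool_rot: [0.791, 0.612, -0.0, 0.0]
ft_force: [-4.0, 0.6, 4.3]
grip_width: 0.0256
grasp_force: 1.2
```

View pics/p2.png

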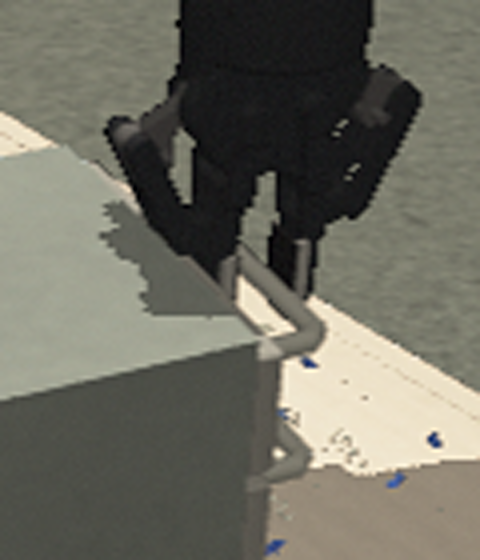

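The bar sits between the fingers at about crop (275,280), and the inner finger's linkage touches the front lightly. I'll close a little and pull.

```bash
python3 -m inch '[[[0,0,0],[0,-0.01,0],0.6],[[0,0,0],[0,0,0],0.6],[[0,0,0],[0,0,0],0.6]]';  python3 -m inch '[[[0,0,0],[0,-0.03,0],0.6],[[0,0,0],[0,-0.03,0],0.6],[[0,0,0],[0,-0.03,0],0.6],[[0,0,0],[0,-0.03,0],0.6],[[0,0,0],[0,-0.03,0],0.6],[[0,0,0],[0,-0.03,0],0.6],[[0,0,0],[0,-0.03,0],0.6],[[0,0,0],[0,-0.03,0],0.6],[[0,0,0],[0,-0.03,0],0.6],[[0,0,0],[0,-0.03,0],0.6]]';  python3 -m inch '[[[0,0,0],[0,-0.02,0],0.6],[[0,0,0],[0,-0.01,0],0.6],[[0,0,0],[0,-0.01,0],0.6],[[0,0,0],[0,0,0],0.6]]'; python3 go.py
```

```text
clock: 3.42
eef_pos: [0.496, -0.271, 0.0891]
tool_rot: [0.791, 0.612, 0.0, -0.0]
ft_force: [0.3, 0.6, -0.4]
grip_width: 0.0169
grasp_force: 0.0
clock: 4.25
eef_pos: [0.4081, -0.2485, 0.0894]
tool_rot: [0.791, 0.612, -0.0, 0.0]
ft_force: [2.2, -1.4, -1.0]
grip_width: 0.0172
grasp_force: 1.0
clock: 4.58
eef_pos: [0.3967, -0.2452, 0.0893]
tool_rot: [0.791, 0.612, -0.0, -0.001]
ft_force: [-0.7, -0.5, 0.0]
grip_width: 0.0171
grasp_force: 0.0
t 4.58 tcp unit [-0.2603  0.0004  0.0893] w 0.0171 gf 0.0 F [-0.7 -0.5  0. ] j [-0.55  0.29 -0.32  0.96  0.    1.27]
toolx,z in unit [[0.002, 1.0, 0.0], [-0.001, 0.0, -1.0]]
```

```bash
python3 -m inch '[[[0,0,0],[0,-0.01,0],0.6],[[0,0,0],[0,-0.01,0],0.6],[[0,0,0],[0,0,0],0.6],[[0,0,0],[0,0,0],0.6]]'; python3 -m inch '[[[0,0,0],[0,-0.01,0],0.6],[[0,0,0],[0,0,0],0.6],[[0,0,0],[0,0,0],0.6]]'; python3 go.py
```

```text
clock: 4.92
eef_pos: [0.3912, -0.2439, 0.0893]
tool_rot: [0.791, 0.612, -0.0, -0.0]
ft_force: [0.3, -0.1, 0.6]
grip_width: 0.0168
grasp_force: 0.0
clock: 5.17
eef_pos: [0.39, -0.2437, 0.0896]
tool_rot: [0.791, 0.612, 0.001, 0.001]
ft_force: [4.9, -1.2, -3.7]
grip_width: 0.0169
grasp_force: 2.7
t 5.17 tcp unit [-2.671e-01  1.000e-04  8.960e-02] w 0.0169 gf 2.6527147740125656 F [ 4.9 -1.2 -3.7] j [-0.56  0.28 -0.34  0.95  0.    1.26]
toolx,z in unit [[0.002, 1.0, 0.0], [0.003, 0.0, -1.0]]
```

The drawer is at its stop: the force rose and the travel matches. I'll relax 2 mm, lift straight up, then turn 90° and swing aside so the top camera can see in.

```bash
python3 -m inch '[[[0,0,0],[0,0.006,0],0.6],[[0,0,0],[0,0,0],0.6],[[0,0,0],[0,0,-0.03],0.6],[[0,0,0],[0,0,-0.06],0.6],[[0,0,0],[0,0,-0.1],0.6],[[0,0,0],[0,0,-0.13],0.6],[[0,0,0],[0,0,-0.13],0.6],[[0,0,0],[0,0,-0.1],0.6]]'; python3 -m inch '[[[0,0,-0.0192],[-0.13,0,0],0],[[0,0,-0.0192],[-0.13,0,0],0],[[0,0,-0.0192],[-0.13,0.03,0],0],[[0,0,-0.0192],[-0.13,0.06,0],0],[[0,0,-0.0192],[-0.11,0.08,0],0],[[0,0,-0.0192],[-0.1,0.1,0],0],[[0,0,-0.0192],[-0.06,0.1,0],0],[[0,0,-0.0192],[-0.03,0.1,0],0],[[0,0,-0.0192],[0,0.08,0],0],[[0,0,-0.0192],[0,0.05,0],0]]'; python3 -m inch '[[[0,0,-0.0192],[0,0,0],0],[[0,0,-0.0192],[0,0,0],0],[[0,0,-0.0192],[0,0,0],0],[[0,0,0],[0,0,0],0]]'; python3 go.py; python3 - <<'E'
from workcell import vision; import cv2, numpy as np
a=vision.camera("top")["img"][:,:,::-1]; cv2.imwrite("pics/t3.png",a)
b=vision.camera("side")["img"][:,:,::-1]; cv2.imwrite("pics/s3.png",b)
cv2.imwrite("pics/t3c.png",cv2.resize(a[240:390,260:440],None,fx=4,fy=4,interpolation=cv2.INTER_CUBIC))
E
```

```text
clock: 5.83
eef_pos: [0.3898, -0.2437, 0.2577]
tool_rot: [0.791, 0.612, -0.0, 0.0]
ft_force: [1.9, -0.5, -0.1]
grip_width: 0.017
grasp_force: 0.0
clock: 6.67
eef_pos: [0.5682, -0.4024, 0.2526]
tool_rot: [0.307, 0.952, 0.001, -0.002]
ft_force: [-0.2, 0.6, -0.3]
grip_width: 0.043
grasp_force: 0.0
clock: 7.0
eef_pos: [0.5662, -0.4033, 0.2542]
tool_rot: [0.134, 0.991, 0.0, -0.001]
ft_force: [-0.7, 0.8, 0.2]
grip_width: 0.0427
grasp_force: 0.0
t 7.0 tcp unit [-0.0568 -0.1107  0.2542] w 0.0427 gf 0.0 F [-0.7  0.8  0.2] j [-0.62  0.67  0.73  1.63 -0.   -0.35]
toolx,z in unit [[-1.0, 0.017, 0.002], [-0.002, 0.0, -1.0]]
```

View pics/t3c.png

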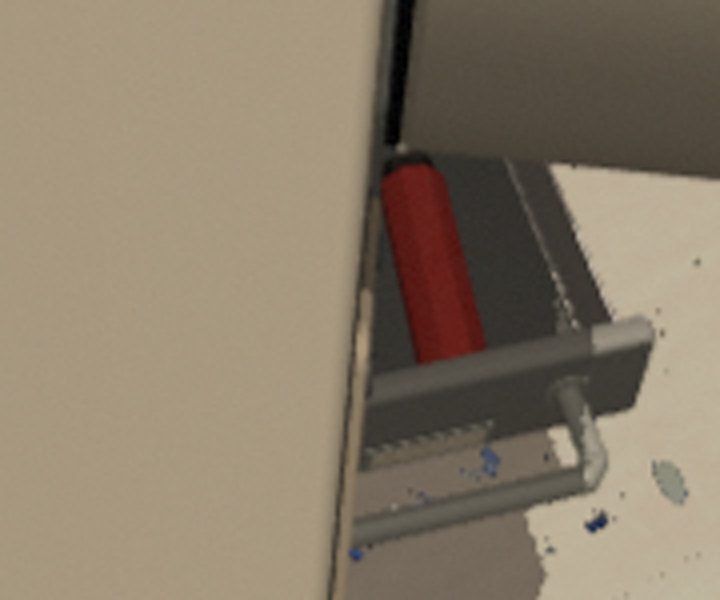

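The arm hides part of the view, but the red handle is visible in the right half of the drawer. Its mid-line runs through crop (414,180), (431,260) and (449,340), which are image points (363.5,285), (367.8,305) and (372.3,325). The dark collar is at about (361,280), and the bow handle's right corner at about (408,361).

```bash
python3 - <<'E'
from h import *
q=[.6487,-.3102,-.251]
def inv(px,z,k):
    s=least_squares(lambda a:(proj("top",unit2world(q,[a[0],a[1],z]),k)[0]-px),[-.15,-.03]); return s.x.round(4)
for k in(-.39,-.47):
    for n,px,z in(("a",(363.5,285),.093),("b",(367.75,305),.093),("c",(372.25,325),.093),("collar",(362,281),.093),("bowcorner",(407.5,361),.109),("rimR",(423,320),.131)):
        print(k,n,inv(px,z,k))
E
```

```text
-0.39 a [-0.1159 -0.0297]
-0.39 b [-0.1549 -0.025 ]
-0.39 c [-0.1923 -0.0209]
-0.39 collar [-0.1076 -0.0296]
-0.39 bowcorner [-0.2742 -0.0494]
-0.39 rimR [-0.2246 -0.0881]
-0.47 a [-0.1161 -0.0298]
-0.47 b [-0.1553 -0.0251]
-0.47 c [-0.193  -0.0211]
-0.47 collar [-0.1077 -0.0297]
-0.47 bowcorner [-0.2765 -0.0501]
-0.47 rimR [-0.2259 -0.0889]
```

```bash
python3 go.py -.167 -.024 .19 175 0
```

```text
t 7.1 tcp unit [-0.0567 -0.111   0.2544] w 0.0426 gf 0.0 F [ 0.6  0.2 -0.1] j [-0.62  0.67  0.73  1.63 -0.   -0.35]
toolx,z in unit [[-1.0, 0.022, 0.001], [-0.001, 0.0, -1.0]]
turn deg [ 0.01 -0.08  3.72] units [ 0.     -0.0002  0.0103]
shift units now [0.3738 0.2817 0.2152]  after turn [0.3916 0.2569 0.2146]
```

```bash
python3 -m inch '[[[0,0,0.0103],[0,0,0],0.1],[[0,0,0],[0.08,0.052,0],0.1],[[0,0,0],[0.08,0.052,0.04],0.1],[[0,0,0],[0.08,0.052,0.04],0.1],[[0,0,0],[0.08,0.052,0.04],0.1],[[0,0,0],[0.072,0.049,0.04],0.1],[[0,0,0],[0,0,0.055],0.1],[[0,0,0],[0,0,0],0.1],[[0,0,0],[0,0,0],0.1]]'; python3 go.py -.167 -.024 .115 175 0;  python3 - <<'E'
from workcell import vision; import cv2, numpy as np
a=vision.camera("top")["img"][210:390,280:440,::-1]; b=vision.camera("side")["img"][90:270,320:480,::-1]
f=lambda x:cv2.resize(x,None,fx=2.5,fy=2.5,interpolation=cv2.INTER_CUBIC)
cv2.imwrite("pics/p4.png",np.hstack([f(a),f(b)]))
E
```

```text
clock: 7.85
eef_pos: [0.4805, -0.2922, 0.1899]
tool_rot: [0.167, 0.986, 0.0, -0.001]
ft_force: [0.2, -0.3, 1.2]
grip_width: 0.0385
grasp_force: 0.0
t 7.85 tcp unit [-0.1674 -0.0244  0.1899] w 0.0385 gf 0.0 F [ 0.2 -0.3  1.2] j [-0.55  0.38  0.1   1.29 -0.   -0.21]
toolx,z in unit [[-0.996, 0.085, 0.001], [-0.001, 0.0, -1.0]]
turn deg [ 0.   -0.07  0.1 ] units [ 0.     -0.0002  0.0003]
shift units now [-0.0016  0.0013  0.2497]  after turn [-0.0012  0.0013  0.2497]
```

View pics/p4.png

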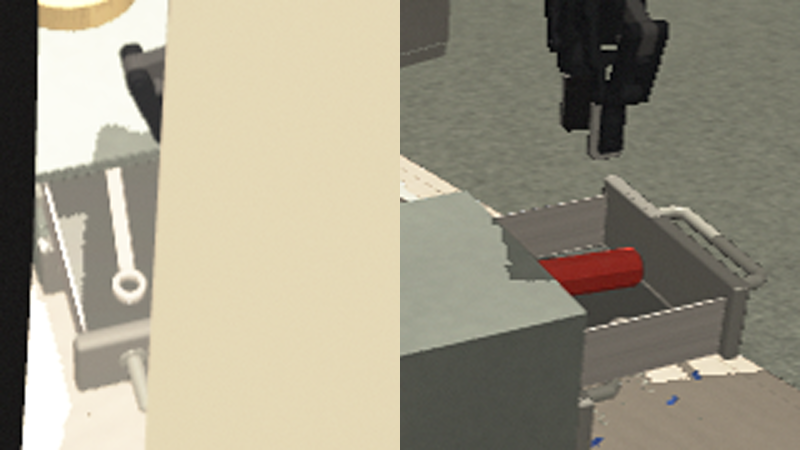

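The side view now shows the whole front part of the red handle: the butt at crop (640,266), image (416,196), and the mid-line through (572,276), image (389,200). The wrench is in the left half. I'll locate the handle from this.

```bash
python3 - <<'E'
from h import *
q=[.6487,-.3102,-.251]
def inv(px,z,k):
    return least_squares(lambda a:(proj("side",unit2world(q,[a[0],a[1],z]),k)[0]-px),[-.15,-.03]).x.round(4)
for k in(-.68,-.8):
  for n,px,z in(("butt",(416,196.4),.093),("mid",(388.8,200.4),.093),("rimfar",(404.5,161),.131),("rimnear",(457.5,205),.131),("fingertip",(402,152),.195)): print(k,n,inv(px,z,k))
E
```

```text
-0.68 butt [-0.2146 -0.0167]
-0.68 mid [-0.1611 -0.0221]
-0.68 rimfar [-0.2261 -0.083 ]
-0.68 rimnear [-0.2314  0.0872]
-0.68 fingertip [-0.1699 -0.0035]
-0.8 butt [-0.2157 -0.017 ]
-0.8 mid [-0.1615 -0.0222]
-0.8 rimfar [-0.2279 -0.0843]
-0.8 rimnear [-0.2342  0.0872]
-0.8 fingertip [-0.1718 -0.0051]
```

```bash
python3 -m inch '[[[0,0,0],[0,0.005,0.05],0.1],[[0,0,0],[0,0,0.05],0.1],[[0,0,0],[0,0,0.05],0.1],[[0,0,0],[0,0,0.05],0.1],[[0,0,0],[0,0,0.05],0.1],[[0,0,0],[0,0,0],0.1],[[0,0,0],[0,0,0],0.1]]'; python3 -m inch '[[[0,0,0],[0,0,0.03],0.1],[[0,0,0],[0,0,0.03],0.1],[[0,0,0],[0,0,0.03],0.1],[[0,0,0],[0,0,0.017],0.1],[[0,0,0],[0,0,0],0.1],[[0,0,0],[0,0,0],0.1]]'; python3 go.py
```

```text
clock: 8.53
eef_pos: [0.4819, -0.2916, 0.115]
tool_rot: [0.167, 0.986, 0.0, -0.0]
ft_force: [0.4, 0.2, -0.6]
grip_width: 0.0386
grasp_force: 0.0
clock: 9.03
eef_pos: [0.4812, -0.2907, 0.0823]
tool_rot: [0.167, 0.986, 0.0, -0.001]
ft_force: [0.0, 0.4, -0.7]
grip_width: 0.0384
grasp_force: 0.0
t 9.03 tcp unit [-0.1671 -0.0227  0.0823] w 0.0384 gf 0.0 F [ 0.   0.4 -0.7] j [-0.54  0.47 -0.07  1.03 -0.   -0.21]
toolx,z in unit [[-0.996, 0.084, 0.001], [-0.001, 0.0, -1.0]]
```

No contact, so I'll close on the handle.

```bash
python3 -m inch '[[[0,0,0],[0,0,0],1],[[0,0,0],[0,0,0],1],[[0,0,0],[0,0,0],1],[[0,0,0],[0,0,0],1],[[0,0,0],[0,0,0],1],[[0,0,0],[0,0,0],1]]'; python3 go.py
```

```text
clock: 9.53
eef_pos: [0.482, -0.2912, 0.0834]
tool_rot: [0.167, 0.986, -0.0, 0.001]
ft_force: [0.1, -0.3, 3.5]
grip_width: 0.0247
grasp_force: 59.0
t 9.53 tcp unit [-0.1662 -0.023   0.0834] w 0.0247 gf 59.02630481868982 F [ 0.1 -0.3  3.5] j [-0.54  0.47 -0.07  1.03  0.   -0.21]
toolx,z in unit [[-0.996, 0.084, -0.001], [0.001, -0.0, -1.0]]
```

```bash
python3 -m inch '[[[0,0.007,0],[0.001,0,-0.018],1],[[0,0.007,0],[0.001,0,-0.018],1],[[0,0.007,0],[0.001,0,-0.018],1],[[0,0,0],[0,0,0],1],[[0,0,0],[0,0,0],1]]'; python3 go.py; python3 -m inch '[[[0,0.007,0],[0.001,0,-0.018],1],[[0,0.007,0],[0.001,0,-0.018],1],[[0,0.007,0],[0.001,0,-0.018],1],[[0,0,0],[0,0,0],1],[[0,0,0],[0,0,0],1]]'; python3 go.py
```

```text
clock: 9.95
eef_pos: [0.4818, -0.291, 0.0984]
tool_rot: [0.166, 0.984, 0.011, -0.065]
ft_force: [0.2, -1.1, -0.6]
grip_width: 0.0245
grasp_force: 58.7
t 9.95 tcp unit [-0.1664 -0.0228  0.0984] w 0.0245 gf 58.73049661517143 F [ 0.2 -1.1 -0.6] j [-0.53  0.55  0.11  1.25 -0.03 -0.19]
toolx,z in unit [[-0.988, 0.083, 0.131], [-0.131, 0.011, -0.991]]
clock: 10.37
eef_pos: [0.4832, -0.2915, 0.1142]
tool_rot: [0.165, 0.977, 0.022, -0.129]
ft_force: [0.7, 0.1, -0.9]
grip_width: 0.0245
grasp_force: 58.7
t 10.37 tcp unit [-0.165  -0.023   0.1142] w 0.0245 gf 58.73828910291195 F [ 0.7  0.1 -0.9] j [-0.52  0.65  0.29  1.47 -0.05 -0.18]
toolx,z in unit [[-0.962, 0.081, 0.26], [-0.259, 0.022, -0.966]]
```

```bash
python3 -m inch '[[[0,0.007,0],[0.016,0,-0.019],1],[[0,0.007,0],[0.016,0,-0.019],1],[[0,0,0],[0,0,0],1],[[0,0,0],[0,0,0],1]]'; python3 go.py; python3 - <<'E'
from workcell import vision; import cv2
b=vision.camera("side")["img"][110:270,320:480,::-1]
cv2.imwrite("pics/p5.png",cv2.resize(b,None,fx=3.5,fy=3.5,interpolation=cv2.INTER_CUBIC))
E
```

```text
clock: 10.7
eef_pos: [0.4775, -0.2896, 0.1281]
tool_rot: [0.164, 0.971, 0.029, -0.172]
ft_force: [-0.4, -0.5, -1.4]
grip_width: 0.0246
grasp_force: 58.7
t 10.7 tcp unit [-0.1709 -0.0225  0.1281] w 0.0246 gf 58.74712586402893 F [-0.4 -0.5 -1.4] j [-0.51  0.7   0.4   1.61 -0.06 -0.17]
toolx,z in unit [[-0.936, 0.079, 0.343], [-0.342, 0.029, -0.939]]
```

View pics/p5.png

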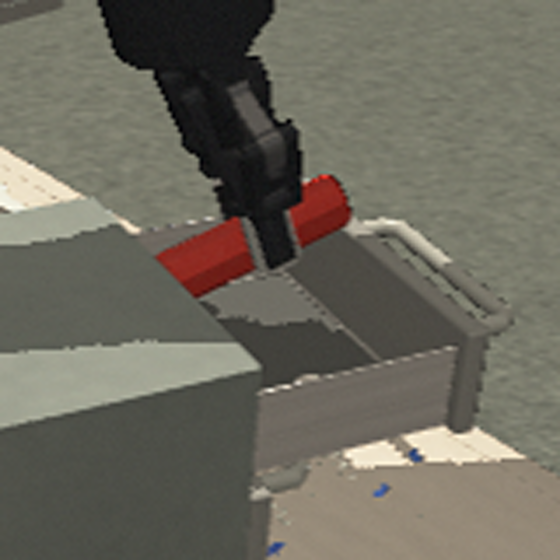

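The handle is held and slanted, with the butt at about crop (345,195) above the drawer front. There is no contact force, so I'll draw it out along its axis.

```bash
python3 -m inch '[[[0,0,0],[0.025,0,0],1],[[0,0,0],[0.035,0,0],1],[[0,0,0],[0.035,0,0],1],[[0,0,0],[0.035,0,0],1],[[0,0,0],[0.035,0,0],1],[[0,0,0],[0,0,0],1]]'; python3 -m inch '[[[0,0,0],[0.035,0,0],1],[[0,0,0],[0.035,0,0],1],[[0,0,0],[0.035,0,0],1],[[0,0,0],[0.035,0,0],1],[[0,0,0],[0.035,0,0],1],[[0,0,0],[0.02,0,0],1],[[0,0,0],[0,0,0],1]]'; python3 go.py
```

```text
clock: 11.25
eef_pos: [0.4317, -0.2737, 0.1471]
tool_rot: [0.164, 0.971, 0.029, -0.172]
ft_force: [-0.1, 0.0, -1.5]
grip_width: 0.0244
grasp_force: 58.7
clock: 11.83
eef_pos: [0.3811, -0.256, 0.1666]
tool_rot: [0.164, 0.971, 0.029, -0.172]
ft_force: [0.6, 0.1, -1.0]
grip_width: 0.0246
grasp_force: 58.7
t 11.83 tcp unit [-0.2727 -0.014   0.1666] w 0.0246 gf 58.747146651148796 F [ 0.6  0.1 -1. ] j [-0.54  0.48  0.11  1.55 -0.07 -0.2 ]
toolx,z in unit [[-0.936, 0.079, 0.344], [-0.343, 0.029, -0.939]]
```

```bash
python3 -m inch '[[[0,0,0],[0.01,0,-0.025],1],[[0,0,0],[0.016,0,-0.043],1],[[0,0,0],[0.016,0,-0.043],1],[[0,0,0],[0.016,0,-0.043],1],[[0,0,0],[0.016,0,-0.043],1],[[0,0,0],[0.016,0,-0.043],1],[[0,0,0],[0.016,0,-0.043],1],[[0,0,0],[0.016,0,-0.043],1],[[0,0,0],[0.01,0,-0.02],1],[[0,0,0],[0,0,0],1]]'; python3 -m inch '[[[0,0,0],[0,0,0],1],[[0,0,0],[0,0,0],1],[[0,0,0],[0,0,0],1],[[0,0,0],[0,0,0],1],[[0,0,0],[0,0,0],1],[[0,0,0],[0,0,0],1]]'; python3 go.py; python3 - <<'E'
from workcell import vision; import cv2
b=vision.camera("side")["img"][60:260,300:500,::-1]
cv2.imwrite("pics/p6.png",cv2.resize(b,None,fx=3,fy=3,interpolation=cv2.INTER_CUBIC))
E
```

```text
clock: 12.67
eef_pos: [0.3815, -0.2563, 0.2786]
tool_rot: [0.164, 0.971, 0.029, -0.171]
ft_force: [0.6, 0.2, -1.2]
grip_width: 0.0245
grasp_force: 58.7
clock: 13.17
eef_pos: [0.3804, -0.2557, 0.2768]
tool_rot: [0.164, 0.971, 0.029, -0.173]
ft_force: [-0.5, -0.4, -0.7]
grip_width: 0.0248
grasp_force: 58.7
t 13.17 tcp unit [-0.2734 -0.0139  0.2768] w 0.0248 gf 58.74744091182947 F [-0.5 -0.4 -0.7] j [-0.54  0.43  0.32  1.81 -0.07 -0.2 ]
toolx,z in unit [[-0.935, 0.079, 0.345], [-0.344, 0.029, -0.938]]
```

View pics/p6.png

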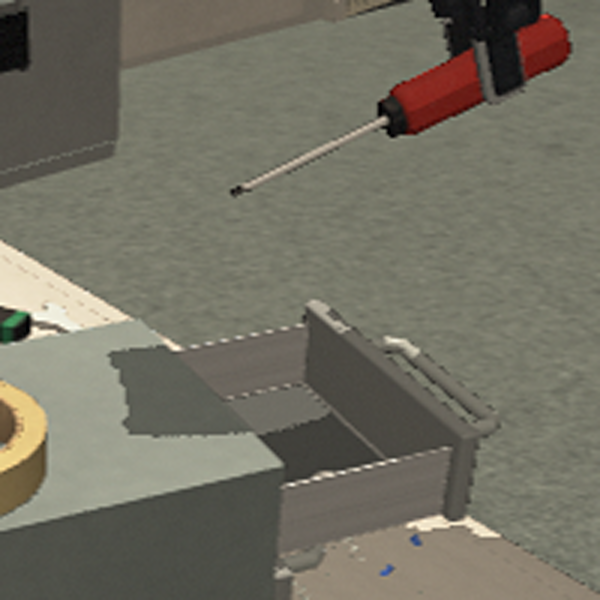

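The screwdriver hangs free. Its tip, at crop (237,190), is well above the unit (about 0.23 m by calculation), and the drawer is still open. Handing in.

```bash
python3 -c "
from workcell import workorder; print(workorder.job_done())"
```

```text
the job is handed in; nothing more can be done
None
```

I handed the job in at about 13 s. The drawer was pulled to its stop and the screwdriver drawn out slantwise, held at about 59 N with its tip about 0.23 m above the bench (calculated). The wrench was never touched, though it was not in view in the last picture. The hand-in gave no verdict.

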